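# Uncap the hob's gas stub, thread hand unknown

## Robot

A 6-joint arm with a two-finger parallel gripper is mounted at the origin on the work surface. World frame = base frame: x ahead of the robot, y to its left, z up, the work surface at z = 0. Lengths are in m, angles in rad, forces in N, time in s.
With the tool pointing down it reaches from about 0.425 to 0.95 m from the base axis. Payload 3.5 kg.
Tool frame: the origin (TCP) lies midway between the tips of the shut fingers; the grasp point (between the pads) lies behind it (manip.tcp_to_grasp is the x of the grasp point in the tool frame, in m); x points along the fingers, y is the direction in which the jaws open and shut, and the axes are right-handed (so a half turn about x gives the same grasp; the last joint's range is limited). The gripper opens to 85 mm and grips with 20 to 120 N. Pads are 22 mm wide; open, the fingers measure 114 mm over their backs; the gripper's body (76 mm by 85 mm) begins 54 mm behind the grasp point. The pads swing forward as they close: fully open they stand 13 mm farther back than shut.
Start: joints at [1.186, 0.286, 1.577, -0, 1.279, -0.15], TCP at [0.157, 0.656, 0.231] pointing down, gripper open.
Joint ranges: [-2.77, 2.77], [-0.9, 2.22], [0.21, 2.48], [-1.53, 4.67], [0.24, 2.81], [-2.84, 2.84]. Speed limits (rad/s): [2.79, 2.79, 3.14, 3.14, 3.14, 3.14].

## Interface

Orientations are given as a unit quaternion [w, x, y, z].
In Python, from station import manip, imaging gives the robot as it stands.
- The arm moves only by the tool step_arm, never from a script. Its argument "motion" is text: rows parted by semicolons, each of 4 numbers parted by spaces: the shift along the tool's x, y, z in m, then the turn about the tool's x in degrees. A call has 1 to 5 rows; each row shifts and turns the commanded pose from where the row before left it, along the tool's axes as they then stand; what a row does not reach is not made up. A row lasts 1/10 s, in which the tool goes at most 50 mm and 8.59 degrees, less where a joint would pass 70% of its speed; a pose out of reach is approached as far as the arm can. A call is refused whole if a number of a shift passes 0.05 or a number of a turn 8.59, either way. A call with a gripper value outside its range is refused whole. "claw" is the closure, from 0 (fully open) to 1 (shut), set as the call begins (left out, the last holds). The fingers move at their own pace and stop on an object; "force" is the grip in N (left out, the last holds). Time passes only in rows, so rows that do not move let the fingers close. It gives the time, the measured TCP pose, the force and the opening at its end, in the units of the state.
- manip.state(): the state, without advancing time (a new reading comes with each control period).
- imaging.read_camera(name): name is "scene" or "side" or "wrist"; returns a dict with "image" (400x640x3 uint8, blue, green, red), "mtx" (3x3 intrinsics, pixels), "R" (3x3) and "t" (3): a world point X has camera coordinates R X + t; the wrist camera has in their place "mount" (4x4, takes a point from camera to tool coordinates, whose origin is the TCP and whose axes are the tool frame's). Camera axes: x right, y down, z forward; pixel columns grow to the right and rows downward; lengths in m; the calibration is good to about 2 mm. The wrist camera is an equidistant fisheye: a pixel r from the principal point sees the ray r / f radians off the axis. A picture is of the moment at which its call begins: read the wrist's pose just before it. There is no depth.
- manip.sign_off(): hands the job in, once; it reports no verdict.
The state is a dict: "t": time; "joint_pos": joint angles; "qd": joint speeds; "tau": joint torques, N m; "position": TCP position; "eef_rot": TCP orientation; "ft_force": force on the tool from outside, world axes, zero at the start; "moment": the same for the moment, N m; "opening": finger opening in m.
Only numpy, scipy, OpenCV 4.12 (cv2) and the standard library are available. Lean on these libraries where they do the work, as an engineer would, in place of code of your own. Each camera call takes 0.05 s, during which the arm holds its last target.

## Task

Get the hob's gas point ready for its hose: slide the cover of the steel connection box fully open and unscrew the brass cap from the stub inside; nobody knows whether it has a left-hand or a right-hand thread, so try it both ways and turn it whichever way comes loose, a quarter turn. Lift the cap straight up at least 10 cm from its seat and finish while still holding it there in the gripper, still, above the stub, with the cover left open. Leave the other things on the counter where they are.

Things in the scene. Friction and masses are not known exactly. Their poses are not given: they have to be found in the camera images.
- gasbox: Fixed steel connection box, 170 mm (x) by 310 mm (y), 69 mm high; origin at the centre of its underside on the counter, z up, y the way its cover opens. At -y an open-topped compartment, 156 x 150 mm inside, floor at 4 mm height, with the pipe stub in its middle (y = -75 mm); the half at +y is closed, top at 62 mm. Its yaw varies by up to 0.4 rad.
- stub (a point): Centre of the top of the steel pipe stub in the compartment, 24 mm above the counter, on the axis that the cap turns about. Same axes as the box.
- cover (a joint): Slide of the flat aluminium cover (152 x 150 mm, 4 mm thick, underside 64 mm above the counter), in m. 0: compartment covered; 0.145: fully open, the cover lying over the closed half. It grows along the box's +y. Starts between 0 and 0.03. About 2 N of friction; it stays where it is left.
- cover_fin (a point): Centre of the upright grip fin in the middle of the cover, moving with it: 56 mm long (x), 12 mm thick (y, the sliding direction), reaching from 68 to 94 mm above the counter; this point is 81 mm above the counter.
- cap_bar (a point): Centre of the grip bar on top of the loose brass cap (0.14 to 0.28 kg). The bar is 56 mm long (x), 14 mm thick (y), 30 mm high (z) and stands on a round cap 61 mm across, 22 mm high. Seated, this point is 44 mm and the bar 29 to 59 mm above the counter, with x within 0.08 rad of the stub's x axis.
- cap: The cap; origin at its foot, 37 mm below cap_bar. Quarter-turn thread, left or right hand by chance, not visible. Loosening way: turns easily without rising and, with its x axis 1.2 to 1.75 rad (a quarter turn) from the stub's, lifts straight off. Other way: firm stop within 0.35 rad, felt as a rising torque (above 0.3 N m). Until turned loose it cannot be pulled off.
- salt_pig_center (a point): Bystander, loose: round white ceramic salt pig, 104 mm across, 104 mm high; this point is on its axis or middle, 50 mm above its underside.
- garlic_press_center (a point): Bystander, loose: black plastic garlic press lying flat, about 56 x 160 mm, 24 mm high; this point is on its axis or middle, 12 mm above its underside.
- glass_bowl_center (a point): Bystander, loose: clear glass bowl, 150 mm across, 60 mm high; this point is on its axis or middle, 30 mm above its underside.
- pan_center (a point): Bystander, loose: aluminium pan, 230 mm across, 45 mm high, with a black handle that reaches 278 mm from the pan's axis along its x axis, 60 mm high; this point is on its axis or middle, 22 mm above its underside.
- pepper_mill_center (a point): Bystander, loose: dark wooden pepper mill, 56 mm across, 140 mm high; this point is on its axis or middle, 70 mm above its underside.
- jar_center (a point): Bystander, loose: glass jar with a steel lid, 70 mm across, 100 mm high; this point is on its axis or middle, 50 mm above its underside.

How it is judged:
By the outcome, as a careful person would: the job done as asked, in the order asked, and still so for the second after the job is handed in, while the arm keeps its last pose, push and grip.
It also fails if it takes over 69 s, if anything falls off the work surface, if the arm or the gripper's body presses on something with over 40 N, if the wrist force passes 120 N, or if a joint passes its speed limit or range.

## Working session

There is one attempt and no reset: what is moved stays moved. The work goes in short steps, Python scripts to look and compute and a tool call to move; the robot and the scene stay as the last step left them, time stands still between calls to the robot, and variables do not carry over. Pictures are saved under pics/ and viewed, and the job is handed in when it is done.

Besides the shell and the picture viewer there is one more tool, called as name(argument=value, ...), one argument or row to a line, values as JSON. step_arm: Moves the arm, as the interface text tells. Its arguments: {"type":"object","properties":{"motion":{"type":"string"},"claw":{"type":"number"},"force":{"type":"number"}},"required":["motion"]}

```bash
mkdir -p pics; ls; python3 - <<'E'
from station import manip, imaging
import cv2, numpy as np
s=manip.state(); print(s, manip.tcp_to_grasp)
for n in ("scene","side","wrist"):
    c=imaging.read_camera(n); cv2.imwrite(f"pics/{n}0.png",c["image"])
    np.savez(f"{n}0.npz",**c)
    print(n,{k:np.round(v,4).tolist() for k,v in c.items() if k!="image"})
E
```

```text
pics
{'t': 0.0, 'joint_pos': array([ 1.18600525e+00,  2.87201817e-01,  1.57821347e+00, -2.00983447e-06,
        1.27860457e+00, -1.49977848e-01]), 'qd': array([ 0.00127117, -0.00018471,  0.00174749,  0.00216693, -0.00048411,
       -0.0023355 ]), 'tau': array([-6.60587066e-04, -4.05996430e+01, -2.92614555e+01, -1.55752255e-04,
        5.85616770e-03, -1.36285198e-05]), 'position': array([0.15674762, 0.65585479, 0.22990334]), 'eef_rot': array([ 0.70201232,  0.08200032,  0.70246447, -0.08365599]), 'ft_force': array([ 0.30415434, -0.30483724,  0.14661898]), 'moment': array([-0.01602333, -0.01134557, -0.00502785]), 'opening': 0.08561569751216083} -0.0187
scene {'mtx': [[396.133, 0.0, 319.3464], [0.0, 396.133, 199.6513], [0.0, 0.0, 1.0]], 'R': [[-0.0929, 0.9957, 0.0029], [0.7126, 0.0685, -0.6983], [-0.6954, -0.0628, -0.7158]], 't': [0.0738, -0.3431, 1.5098]}
side {'mtx': [[370.6019, 0.0, 319.8483], [0.0, 370.6019, 195.4413], [0.0, 0.0, 1.0]], 'R': [[0.9458, -0.3247, 0.0051], [-0.1697, -0.5074, -0.8449], [0.2769, 0.7982, -0.5349]], 't': [-0.5381, 0.1625, 1.0175]}
wrist {'mtx': [[309.7069, 0.0, 318.1244], [0.0, 309.7069, 197.615], [0.0, 0.0, 1.0]], 'mount': [[0.0009, -0.321, 0.9471, -0.1433], [1.0, 0.0002, -0.0008, -0.0006], [0.0, 0.9471, 0.321, -0.0824], [0.0, 0.0, 0.0, 1.0]]}
```

View pics/scene0.png

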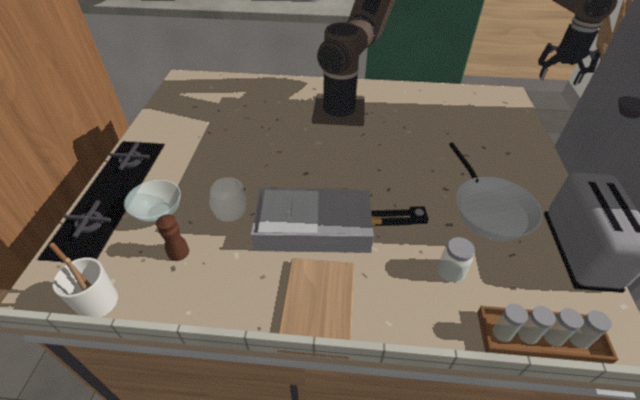

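View pics/side0.png

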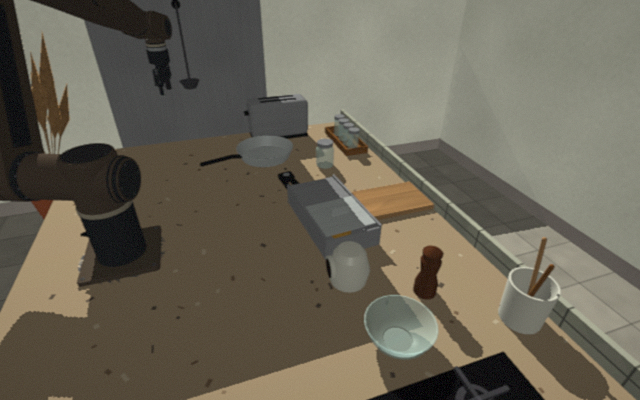

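View pics/wrist0.png

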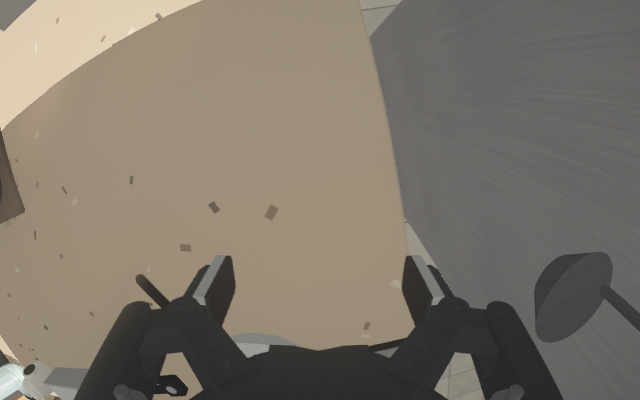

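```bash
python3 - <<'E'
import cv2, numpy as np
im=cv2.imread("pics/scene0.png"); cv2.imwrite("pics/sceneZ.png",cv2.resize(im[170:270,200:440],None,fx=3.3,fy=3.3,interpolation=cv2.INTER_CUBIC))
im=cv2.imread("pics/side0.png"); cv2.imwrite("pics/sideZ.png",cv2.resize(im[160:300,260:420],None,fx=4,fy=4,interpolation=cv2.INTER_CUBIC))
E
```

```text
(no output)
```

View pics/sceneZ.png

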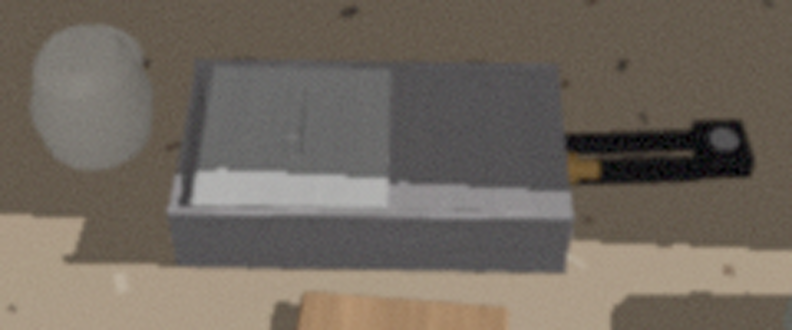

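View pics/sideZ.png

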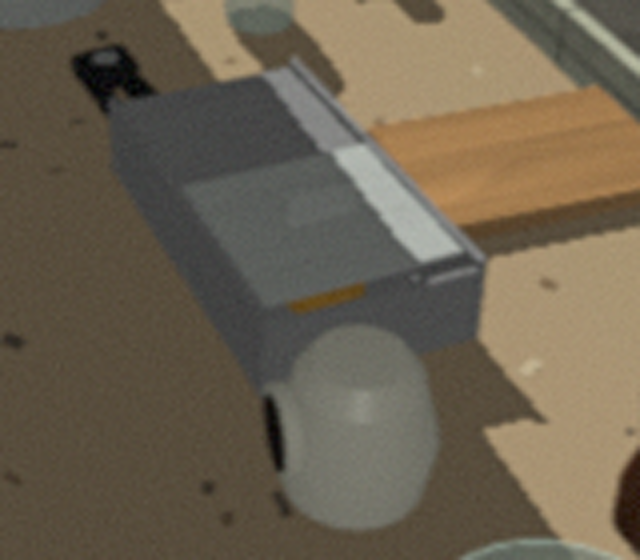

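```bash
cat > h.py <<'E'
import numpy as np, cv2
from scipy.spatial.transform import Rotation as Rot
def ray(c,u,v,z):
    R,t,K=c["R"],c["t"],c["mtx"]
    d=R.T@np.linalg.solve(K,[u,v,1.]); o=-R.T@t
    return o+d*(z-o[2])/d[2]
def rotm(q): return Rot.from_quat([q[1],q[2],q[3],q[0]]).as_matrix()
def wray(c,s,u,v,z):
    K=c["mtx"]; x=np.array([u-K[0,2],v-K[1,2]])/K[0,0]; th=np.hypot(*x)
    d=np.array([*(x/th*np.sin(th)),np.cos(th)]) if th>0 else np.array([0,0,1.])
    M=c["mount"]; R=rotm(s["eef_rot"]); o=R@M[:3,3]+s["position"]; d=R@M[:3,:3]@d
    return o+d*(z-o[2])/d[2]
E
python3 - <<'E'
from h import *
c=dict(np.load("scene0.npz"))
def P(n,pts,k,ox,oy,z,c):
    for u,v in pts: print(n,np.round(ray(c,(u+.5)/k+ox-.5,(v+.5)/k+oy-.5,z),4))
P("rim front",[(170,213),(572,217)],3.3,200,170,.069,c)
P("rim back",[(195,60),(558,64)],3.3,200,170,.069,c)
P("bot front",[(178,262),(563,270)],3.3,200,170,0,c)
P("cover +y",[(390,207),(390,68)],3.3,200,170,.068,c)
P("cover -y",[(190,205),(208,66)],3.3,200,170,.068,c)
P("salt base-ish",[(92,160)],3.3,200,170,0.02,c)
P("press",[(745,150),(570,160)],3.3,200,170,0.012,c)
c=dict(np.load("side0.npz"))
print("side")
P("cover +y",[(183,186),(338,150)],4,260,160,.068,c)
P("cover -y",[(265,306),(465,255)],4,260,160,.068,c)
P("rim",[(108,97),(292,60),(262,352),(487,262)],4,260,160,.069,c)
E
```

```text
rim front [ 0.6881 -0.1819  0.069 ]
rim front [0.6629 0.1224 0.069 ]
rim back [ 0.5215 -0.1963  0.069 ]
rim back [0.4968 0.1108 0.069 ]
bot front [ 0.6824 -0.185   0.    ]
bot front [0.6611 0.1221 0.    ]
cover +y [ 0.6655 -0.0161  0.068 ]
cover +y [ 0.5142 -0.0306  0.068 ]
cover -y [ 0.6781 -0.1686  0.068 ]
cover -y [ 0.5266 -0.1842  0.068 ]
salt base-ish [ 0.5991 -0.2735  0.02  ]
press [0.5279 0.2754 0.012 ]
press [0.5536 0.1265 0.012 ]
side
cover +y [ 0.5137 -0.0274  0.068 ]
cover +y [ 0.6418 -0.0178  0.068 ]
cover -y [ 0.5235 -0.1805  0.068 ]
cover -y [ 0.6745 -0.1717  0.068 ]
rim [0.4934 0.1147 0.069 ]
rim [0.6576 0.1252 0.069 ]
rim [ 0.5056 -0.2249  0.069 ]
rim [ 0.6846 -0.185   0.069 ]
```

```bash
python3 - <<'E'
from h import *
from station import manip
s=manip.state(); R=rotm(s["eef_rot"]); print(np.round(R,3)); print(np.arctan2(R[1,1],R[0,1]))
yaw=.083
d=np.array([.597,-.099,.2])-s["position"]; print("tool shift",R.T@d)
E
```

```text
[[-0.001  0.233  0.973]
 [-0.002  0.973 -0.233]
 [-1.    -0.002 -0.   ]]
1.3360139122237653
tool shift [ 0.0311971  -0.63183085  0.60378619]
```

step_arm(
  motion="0 -0.015 0.015 0; 0 -0.033 0.032 0; 0 -0.033 0.032 0; 0 -0.033 0.032 0; 0 -0.033 0.032 0",
)

```text
t: 0.65
position: [0.2622, 0.4785, 0.2309]
eef_rot: [0.702, 0.082, 0.702, -0.083]
ft_force: [0.6, 0.2, 0.9]
opening: 0.0853
```

step_arm(
  motion="0 -0.033 0.032 0; 0 -0.033 0.032 0; 0 -0.033 0.032 0; 0 -0.033 0.032 0; 0 -0.033 0.032 0",
)

```text
t: 1.15
position: [0.3795, 0.2808, 0.2312]
eef_rot: [0.702, 0.083, 0.702, -0.083]
ft_force: [1.1, 0.1, 0.5]
opening: 0.0854
```

step_arm(
  motion="0 -0.033 0.032 0; 0 -0.033 0.032 0; 0 -0.033 0.032 0; 0 -0.033 0.032 0; 0 -0.015 0.015 0",
)

```text
t: 1.65
position: [0.4852, 0.1032, 0.2313]
eef_rot: [0.702, 0.084, 0.702, -0.084]
ft_force: [0.0, 0.4, 0.6]
opening: 0.0851
```

step_arm(
  motion="0 0 0 8; 0 0 0 8; 0 0 0 8; 0 0 0 8; 0 0 0 8",
)

```text
t: 2.15
position: [0.4837, 0.1062, 0.231]
eef_rot: [0.63, 0.32, 0.631, -0.32]
ft_force: [0.5, 0.7, -0.3]
opening: 0.0854
```

step_arm(
  motion="0 0 0 8; 0 0 0 8; 0 0 0 8; 0 0 0 8; 0 0 0 8",
)

```text
t: 2.65
position: [0.4837, 0.1063, 0.231]
eef_rot: [-0.483, -0.516, -0.483, 0.516]
ft_force: [-0.0, 0.1, -0.4]
opening: 0.0854
```

step_arm(
  motion="0 0 0 8; 0 0 0 8; 0 0 0 8; 0 0 0 8; 0 0 0 8",
)

```text
t: 3.15
position: [0.4837, 0.1063, 0.2309]
eef_rot: [-0.277, -0.65, -0.278, 0.651]
ft_force: [-0.5, -0.3, -0.1]
opening: 0.0852
```

step_arm(
  motion="0 0 0 8; 0 0 0 8; 0 0 0 8; 0 0 0 8; 0 0 0 8",
)

```text
t: 3.65
position: [0.4837, 0.1063, 0.231]
eef_rot: [-0.038, -0.706, -0.038, 0.706]
ft_force: [-1.1, -0.0, 0.5]
opening: 0.0856
```

```bash
python3 - <<'E'
from h import *
from station import manip, imaging
s=manip.state(); R=rotm(s["eef_rot"]); print(s["t"],s["position"],s["joint_pos"],"heading",np.arctan2(R[1,1],R[0,1]))
c=imaging.read_camera("wrist"); np.savez("w1.npz",**c,**s); cv2.imwrite("pics/w1.png",c["image"])
print("tool shift",R.T@(np.array([.597,-.099,.2])-s["position"]))
E
```

```text
3.65 [0.48370698 0.10631081 0.23099547] [ 1.11664944e-02 -1.17238450e-01  2.00863074e+00  1.26267194e-05
  1.25082803e+00  1.47344289e+00] heading -1.4622803942375613
tool shift [ 0.03092332  0.2163754  -0.09041013]
```

View pics/w1.png

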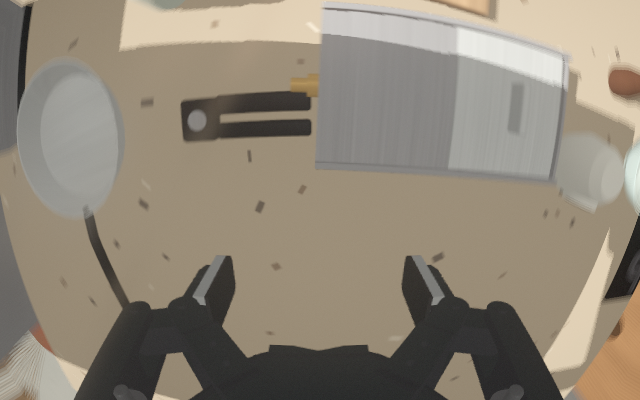

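step_arm(
  motion="0 0.043 -0.018 1.4; 0 0.043 -0.018 0; 0 0.043 -0.018 0; 0 0.043 -0.018 0; 0 0.044 -0.018 0",
)

```text
t: 4.2
position: [0.5945, -0.1018, 0.231]
eef_rot: [-0.033, -0.706, -0.033, 0.706]
ft_force: [0.7, 0.8, 0.4]
opening: 0.0853
```

```bash
python3 - <<'E'
from h import *
from station import manip, imaging
d=dict(np.load("w1.npz"));
for p in [(515,107),(515,85),(515,132)]: print("fin top/base",wray(d,d,*p,.081))
for p in [(327,4),(568,55),(316,168),(555,180)]: print("rim",wray(d,d,*p,.069))
s=manip.state(); R=rotm(s["eef_rot"]); print(s["t"],s["position"],s["joint_pos"],"heading",np.arctan2(R[1,1],R[0,1]))
c=imaging.read_camera("wrist"); np.savez("w2.npz",**c,**s); cv2.imwrite("pics/w2.png",c["image"])
E
```

```text
fin top/base [ 0.59215363 -0.09569008  0.081     ]
fin top/base [ 0.61580178 -0.09142951  0.081     ]
fin top/base [ 0.5652961 -0.1016119  0.081    ]
rim [0.66012905 0.11604064 0.069     ]
rim [ 0.67937196 -0.18109954  0.069     ]
rim [0.4941586  0.10874639 0.069     ]
rim [ 0.51927879 -0.19520863  0.069     ]
4.2 [ 0.5944688  -0.10180315  0.23104154] [-3.37761429e-01  1.30350355e-01  1.75962042e+00  1.75057352e-04
  1.25197461e+00  1.14050699e+00] heading -1.478323353897633
```

View pics/w2.png

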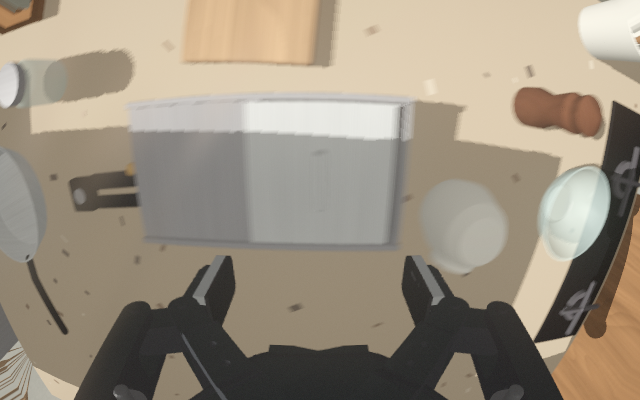

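```bash
python3 - <<'E'
import cv2
im=cv2.imread("pics/w2.png"); cv2.imwrite("pics/w2z.png",cv2.resize(im[85:260,120:420],None,fx=2.6,fy=2.6,interpolation=cv2.INTER_CUBIC))
im=cv2.imread("pics/w2.png")[130:230,270:370]; im=cv2.convertScaleAbs(im,alpha=3,beta=-270);cv2.imwrite("pics/w2f.png",cv2.resize(im,None,fx=6,fy=6,interpolation=cv2.INTER_CUBIC))
E
```

```text
(no output)
```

View pics/w2z.png

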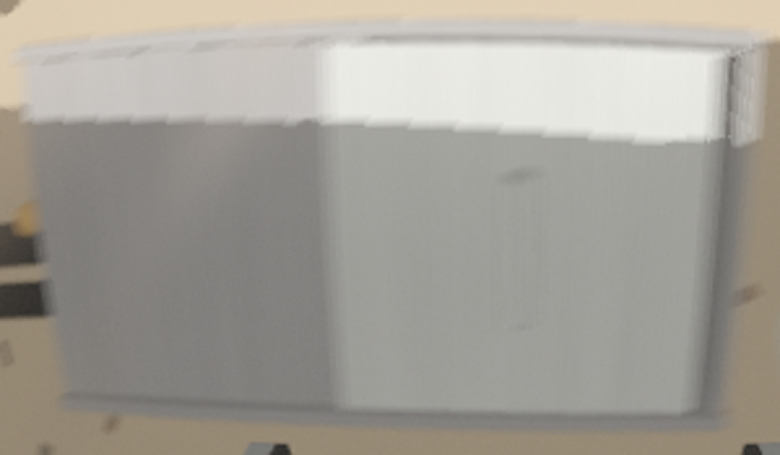

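View pics/w2f.png

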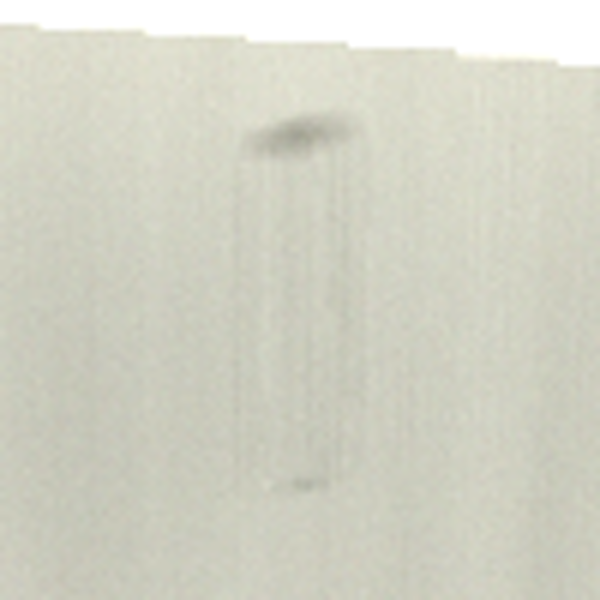

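```bash
python3 - <<'E'
from h import *
d=dict(np.load("w2.npz")); R=rotm(d["eef_rot"])
P=[wray(d,d,120+u/2.6,85+v/2.6,z) for u,v,z in [(20,50,.069),(760,38,.069),(62,405,.069),(722,428,.069),(325,42,.068),(720,52,.068),(340,408,.068),(695,413,.068)]]
for p in P: print(np.round(p,4))
b=np.mean(P[:4],0); cv=np.mean(P[4:],0); print("box",b,"cover",cv)
e=P[1]-P[0]+P[3]-P[2]; print("yaw",np.arctan2(e[0],-e[1]))
e=P[5]-P[4]+P[7]-P[6]; print("yaw cov",np.arctan2(e[0],-e[1]))
f=wray(d,d,320.3,181.7,.094); print("fin",f)
print(R.T@(f-d["position"]))
E
```

```text
[0.6629 0.1153 0.069 ]
[ 0.6853 -0.1887  0.069 ]
[0.4975 0.1057 0.069 ]
[ 0.5197 -0.2008  0.069 ]
[ 0.6672 -0.0231  0.068 ]
[ 0.6775 -0.1737  0.068 ]
[ 0.514 -0.034  0.068]
[ 0.5257 -0.1874  0.068 ]
box [ 0.59134557 -0.04215835  0.069     ] cover [ 0.59611906 -0.10457988  0.068     ]
yaw 0.07288370177518423
yaw cov 0.0722951636861029
fin [ 0.59808212 -0.104333    0.094     ]
[ 0.13703983  0.00289357 -0.00339871]
```

step_arm(
  motion="0.03 0 -0.003 1; 0.04 0 0 0; 0.04 0 0 0; 0.03 0 0 0; 0.017 0 0 0",
)

```text
t: 4.75
position: [0.5947, -0.0991, 0.0706]
eef_rot: [-0.025, -0.705, -0.027, 0.709]
ft_force: [-0.9, 0.5, 0.5]
opening: 0.0856
```

step_arm(
  motion="0 0 0 0; 0 0 0 0; 0 0 0 0; 0 0 0 0; 0 0 0 0",
  claw=1,
  force=30,
)

```text
t: 5.25
position: [0.5979, -0.1001, 0.076]
eef_rot: [0.026, 0.708, 0.025, -0.706]
ft_force: [-0.1, 4.1, 0.6]
opening: 0.0122
```

step_arm(
  motion="0 0 0 0; 0 0 0 0; 0 0 0 0; 0 0 0 0; 0 0 0 0",
)

```text
t: 5.75
position: [0.5979, -0.1, 0.076]
eef_rot: [0.026, 0.707, 0.026, -0.706]
ft_force: [-0.8, 0.6, 5.3]
opening: 0.011
```

```bash
python3 - <<'E'
from h import *
from station import manip, imaging
s=manip.state(); R=rotm(s["eef_rot"]); print(s["t"],s["position"],s["ft_force"],s["opening"],"heading",np.arctan2(R[1,1],R[0,1]))
c=imaging.read_camera("side"); cv2.imwrite("pics/s3.png",cv2.resize(c["image"][120:320,220:460],None,fx=3,fy=3))
E
```

```text
5.75 [ 0.59791642 -0.10002478  0.07602463] [-0.80831114  0.63516685  5.34781996] 0.011042549436666287 heading -1.4979528880802206
```

View pics/s3.png

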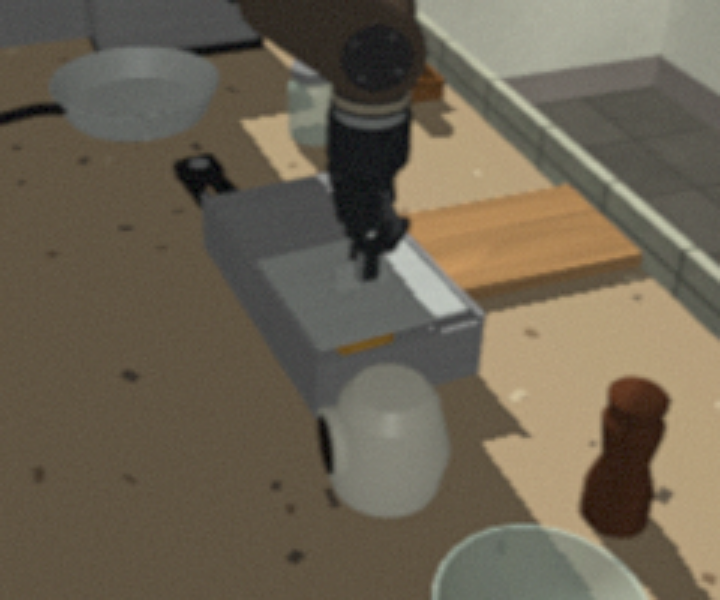

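step_arm(
  motion="-0.001 -0.01 0 0; 0 -0.02 0 0; 0 -0.02 0 0; 0 -0.02 0 0; 0 -0.02 0 0",
)

```text
t: 6.3
position: [0.591, -0.0099, 0.0761]
eef_rot: [0.026, 0.707, 0.025, -0.706]
ft_force: [1.9, -3.0, 2.4]
opening: 0.0112
```

step_arm(
  motion="0 -0.015 0 0; 0 -0.01 0 0; 0 -0.005 0 0; 0 0 0 0; 0 0 0 0",
)

```text
t: 6.8
position: [0.5887, 0.0207, 0.076]
eef_rot: [0.025, 0.707, 0.026, -0.706]
ft_force: [-0.9, 2.1, 5.4]
opening: 0.0111
```

step_arm(
  motion="0 -0.004 0 0; 0 -0.003 0 0; 0 -0.002 0 0; 0 0 0 0",
)

```text
t: 7.2
position: [0.5881, 0.0286, 0.0761]
eef_rot: [0.026, 0.707, 0.026, -0.706]
ft_force: [0.3, -1.1, 6.5]
opening: 0.0112
```

step_arm(
  motion="0 -0.002 0 0; 0 -0.002 0 0; 0 0 0 0",
)

```text
t: 7.5
position: [0.5878, 0.0325, 0.076]
eef_rot: [0.026, 0.707, 0.025, -0.706]
ft_force: [-0.5, -1.7, 5.5]
opening: 0.011
```

step_arm(
  motion="0 -0.002 0 0; 0 -0.002 0 0; 0 0 0 0",
)

```text
t: 7.8
position: [0.5878, 0.0334, 0.0761]
eef_rot: [0.028, 0.707, 0.024, -0.706]
ft_force: [-0.3, -11.4, 4.8]
opening: 0.0111
```

step_arm(
  motion="0 0 0 0; 0 0 0 0; 0 0 0 0; 0 0 0 0",
  claw=0,
)

```text
t: 8.2
position: [0.5865, 0.0372, 0.0746]
eef_rot: [-0.025, -0.706, -0.026, 0.707]
ft_force: [-0.6, -0.4, -0.1]
opening: 0.069
```

step_arm(
  motion="-0.02 0 0 0; -0.04 0 0 0; -0.04 0 0 0; -0.04 0 0 0; -0.01 0 0 0",
)

```text
t: 8.7
position: [0.5897, 0.0369, 0.2315]
eef_rot: [0.026, 0.71, 0.025, -0.703]
ft_force: [1.2, 0.0, -0.1]
opening: 0.0854
```

step_arm(
  motion="0 0.03 0 0; 0 0.04 0 0; 0 0.04 0 0; 0 0.035 0 0; 0 0 0 0",
)

```text
t: 9.2
position: [0.5972, -0.1114, 0.224]
eef_rot: [-0.024, -0.706, -0.024, 0.707]
ft_force: [-0.0, 0.5, -0.0]
opening: 0.0854
```

```bash
python3 - <<'E'
from h import *
from station import manip, imaging
s=manip.state(); R=rotm(s["eef_rot"]); print(s["t"],s["position"],s["ft_force"],s["joint_pos"],"heading",np.arctan2(R[1,1],R[0,1]))
c=imaging.read_camera("wrist"); np.savez("w3.npz",**c,**s); cv2.imwrite("pics/w3.png",c["image"])
c=imaging.read_camera("scene"); np.savez("sc3.npz",**c);cv2.imwrite("pics/sc3.png",cv2.resize(c["image"][150:280,200:440],None,fx=3.3,fy=3.3))
E
```

```text
9.2 [ 0.59719923 -0.11139644  0.2239557 ] [-0.00891701  0.47440126 -0.02341076] [-3.50875460e-01  1.46382172e-01  1.75498204e+00 -1.01709205e-03
  1.24155651e+00  1.15225712e+00] heading -1.5028028154102206
```

View pics/w3.png

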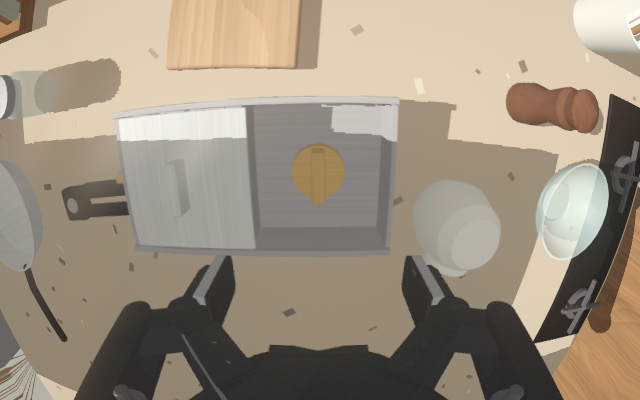

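View pics/sc3.png

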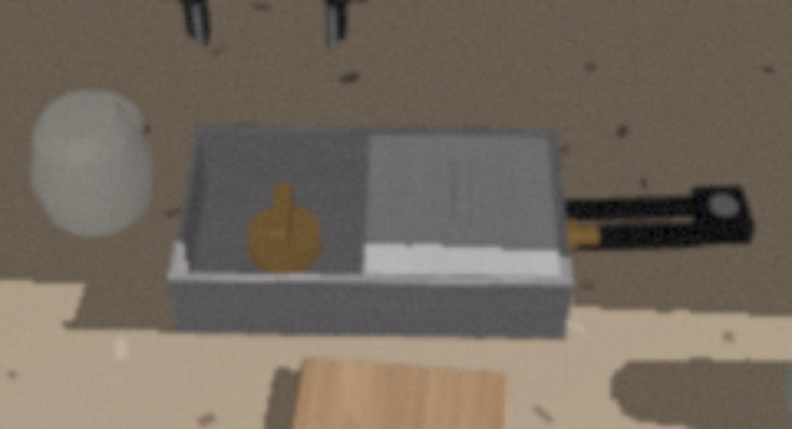

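```bash
python3 - <<'E'
from h import *
d=dict(np.load("w3.npz")); im=cv2.resize(d["image"][135:215,280:360],None,fx=7,fy=7,interpolation=cv2.INTER_CUBIC)
im=cv2.convertScaleAbs(im,alpha=1.5); cv2.imwrite("pics/w3z.png",im)
E
```

```text
(no output)
```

View pics/w3z.png

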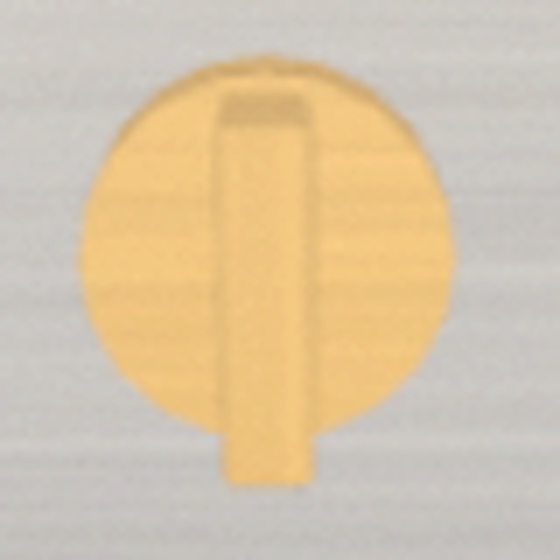

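```bash
python3 - <<'E'
from h import *
d=dict(np.load("w3.npz")); R=rotm(d["eef_rot"])
Q=[wray(d,d,280+u/7-.5,135+v/7-.5,.059) for u,v in [(213,128),(307,128),(314,486),(226,486)]]
b=np.mean(Q,0); e=(Q[0]+Q[1]-Q[2]-Q[3])/2; print(b,np.linalg.norm(e),"bar x yaw",np.arctan2(e[1],e[0]))
b[2]=.034
print("tool yaw",np.arctan2(R[1,1],R[0,1])+np.pi/2,"shift",R.T@(b-d["position"])); print(R)
E
```

```text
[ 0.5954579  -0.11167123  0.059     ] 0.05483767284177183 bar x yaw 0.09419255713230718
tool yaw 0.06799351138467591 shift [1.89958319e-01 9.14218177e-05 1.45117914e-03]
[[-1.57782148e-03  6.79411293e-02 -9.97688084e-01]
 [-4.47391980e-04 -9.97689274e-01 -6.79405027e-02]
 [-9.99998655e-01  3.39159663e-04  1.60457188e-03]]
```

step_arm(
  motion="0.03 0 0.001 -1.5; 0.04 0 0 0; 0.04 0 0 0; 0.03 0 0 0; 0.02 0 0 0",
)

```text
t: 9.8
position: [0.5945, -0.1054, 0.0616]
eef_rot: [-0.035, -0.704, -0.036, 0.708]
ft_force: [0.1, 0.3, 0.2]
opening: 0.0854
```

step_arm(
  motion="0.015 0 0 0; 0.01 0 0 0; 0 0 0 0; 0 0 0 0",
)

```text
t: 10.2
position: [0.5973, -0.1079, 0.0412]
eef_rot: [0.035, 0.707, 0.035, -0.706]
ft_force: [-1.7, 0.2, 0.7]
opening: 0.0854
```

step_arm(
  motion="0 0 0 0; 0 0 0 0; 0 0 0 0; 0 0 0 0; 0 0 0 0",
  claw=1,
  force=50,
)

```text
t: 10.7
position: [0.5969, -0.1085, 0.0408]
eef_rot: [0.035, 0.707, 0.035, -0.706]
ft_force: [-2.8, -3.1, 8.3]
opening: 0.013
```

step_arm(
  motion="0 0 0 0; 0 0 0 0; 0 0 0 0; 0 0 0 0; 0 0 0 0",
)

```text
t: 11.2
position: [0.5969, -0.1085, 0.0408]
eef_rot: [0.035, 0.707, 0.035, -0.706]
ft_force: [-1.2, -3.5, 4.1]
opening: 0.0127
```

```bash
cat > st.py <<'E'
from h import *
from station import manip, imaging
s=manip.state(); R=rotm(s["eef_rot"]); print(round(s["t"],2),s["position"].round(4),"F",s["ft_force"].round(2),"M",s["moment"].round(3),"op",round(s["opening"],4),"yaw",round(np.arctan2(R[1,1],R[0,1])+np.pi/2,4),"q",s["joint_pos"].round(3))
E
python3 st.py; python3 - <<'E'
from h import *
from station import imaging
c=imaging.read_camera("side"); cv2.imwrite("pics/s4.png",cv2.resize(c["image"][120:320,220:460],None,fx=3,fy=3))
E
```

```text
11.2 [ 0.5969 -0.1085  0.0408] F [-1.17 -3.5   4.05] M [-0.554  0.081 -0.002] op 0.0127 yaw 0.0987 q [-3.470e-01  3.600e-01  1.865e+00 -1.000e-03  9.160e-01  1.126e+00]
```

View pics/s4.png

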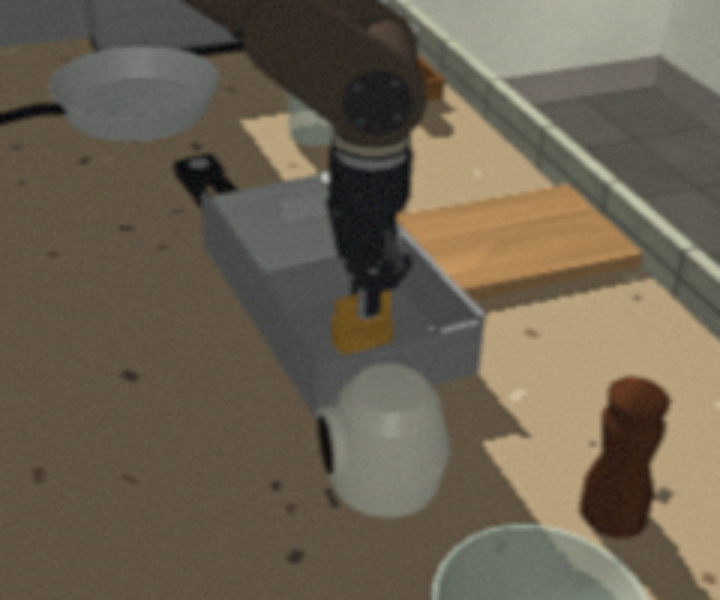

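step_arm(
  motion="0 0 0 0; 0 0 0 0; 0 0.001 0 0; 0 0.001 0 0; 0 0 0 0",
  claw=0.4,
)

```text
t: 11.75
position: [0.5966, -0.1099, 0.04]
eef_rot: [-0.035, -0.706, -0.035, 0.706]
ft_force: [-0.1, 0.3, 0.8]
opening: 0.0511
```

step_arm(
  motion="0.003 0 0.001 0; 0.003 0 0 0; 0 0 0 0; 0 0 0 0",
)

```text
t: 12.15
position: [0.5956, -0.11, 0.0341]
eef_rot: [-0.035, -0.706, -0.035, 0.706]
ft_force: [-0.1, -0.7, 0.4]
opening: 0.0513
```

```bash
python3 st.py
```

```text
12.15 [ 0.5956 -0.11    0.0341] F [-0.11 -0.73  0.41] M [-0.024 -0.035 -0.009] op 0.0513 yaw 0.0985 q [-0.35   0.37   1.868  0.     0.905  1.122]
```

step_arm(
  motion="0 0.001 0 0; 0 0 0 0; 0 0 0 0; 0 0 0 0; 0 0 0 0",
  claw=1,
  force=50,
)

```text
t: 12.65
position: [0.5961, -0.1112, 0.0346]
eef_rot: [0.035, 0.706, 0.035, -0.706]
ft_force: [0.5, 0.7, 1.5]
opening: 0.013
```

step_arm(
  motion="0 0 0 0; 0 0 0 0",
)

```text
t: 12.85
position: [0.5961, -0.1112, 0.0346]
eef_rot: [0.035, 0.706, 0.035, -0.706]
ft_force: [0.0, -0.3, 1.1]
opening: 0.0134
```

```bash
python3 st.py
```

```text
12.85 [ 0.5961 -0.1112  0.0346] F [ 0.02 -0.32  1.06] M [-0.025 -0.034 -0.026] op 0.0134 yaw 0.0985 q [-0.352  0.37   1.866  0.     0.905  1.121]
```

step_arm(
  motion="0 0 0 -2; 0 0 0 -2; 0 0 0 0",
)

```text
t: 13.15
position: [0.596, -0.1112, 0.0346]
eef_rot: [0.06, 0.705, 0.059, -0.705]
ft_force: [-0.6, 0.0, 3.0]
opening: 0.0133
```

```bash
python3 st.py
```

```text
13.15 [ 0.596  -0.1112  0.0346] F [-0.58  0.05  2.98] M [0.009 0.043 0.017] op 0.0133 yaw 0.1685 q [-0.352  0.369  1.866 -0.     0.906  1.051]
```

step_arm(
  motion="0 0 0 -2; 0 0 0 -2; 0 0 0 0",
)

```text
t: 13.45
position: [0.596, -0.1112, 0.0346]
eef_rot: [0.084, 0.702, 0.084, -0.702]
ft_force: [-0.6, 0.5, 3.0]
opening: 0.0131
```

```bash
python3 st.py
```

```text
13.45 [ 0.596  -0.1112  0.0346] F [-0.6   0.51  3.03] M [ 0.013  0.114 -0.019] op 0.0131 yaw 0.2376 q [-0.352  0.369  1.866 -0.     0.906  0.982]
```

step_arm(
  motion="0 0 0 -2; 0 0 0 -2; 0 0 0 0",
)

```text
t: 13.75
position: [0.5961, -0.1104, 0.0346]
eef_rot: [0.107, 0.699, 0.108, -0.699]
ft_force: [0.3, 2.2, 4.3]
opening: 0.0132
```

```bash
python3 st.py
```

```text
13.75 [ 0.5961 -0.1104  0.0346] F [0.29 2.16 4.27] M [ 0.571 -0.039 -0.075] op 0.0132 yaw 0.306 q [-0.351  0.369  1.866  0.002  0.906  0.913]
```

step_arm(
  motion="0 0 0 -2; 0 0 0 -2; 0 0 0 0",
)

```text
t: 14.05
position: [0.5963, -0.1093, 0.0347]
eef_rot: [0.13, 0.695, 0.133, -0.694]
ft_force: [1.6, 6.8, 4.3]
opening: 0.0126
```

```bash
python3 st.py
```

```text
14.05 [ 0.5963 -0.1093  0.0347] F [1.58 6.84 4.25] M [ 1.079 -0.071 -0.178] op 0.0126 yaw 0.3746 q [-0.35   0.369  1.866  0.005  0.906  0.843]
```

step_arm(
  motion="0 0 0 -2; 0 0 0 -2; 0 0 0 0",
)

```text
t: 14.35
position: [0.5961, -0.1089, 0.0347]
eef_rot: [0.152, 0.691, 0.156, -0.69]
ft_force: [0.1, 5.9, 6.1]
opening: 0.0126
```

```bash
python3 st.py
```

```text
14.35 [ 0.5961 -0.1089  0.0347] F [0.13 5.88 6.07] M [ 1.163  0.018 -0.955] op 0.0126 yaw 0.4398 q [-0.35   0.369  1.867  0.007  0.907  0.777]
```

step_arm(
  motion="0 0 0 4; 0 0 0 4; 0 0 0 4; 0 0 0 4; 0 0 0 4",
)

```text
t: 14.85
position: [0.5961, -0.1115, 0.0346]
eef_rot: [0.034, 0.707, 0.033, -0.706]
ft_force: [0.2, 0.5, 3.5]
opening: 0.0129
```

step_arm(
  motion="0 0 0 0",
)

```text
t: 14.95
position: [0.5962, -0.1115, 0.0346]
eef_rot: [0.035, 0.707, 0.034, -0.706]
ft_force: [-0.3, -0.4, 3.1]
opening: 0.0131
```

```bash
python3 st.py;  python3 - <<'E'
from h import *
from station import imaging
c=imaging.read_camera("side"); cv2.imwrite("pics/s5.png",cv2.resize(c["image"][180:320,280:440],None,fx=4,fy=4))
c=imaging.read_camera("wrist"); cv2.imwrite("pics/w5.png",c["image"])
E
```

```text
14.95 [ 0.5962 -0.1115  0.0346] F [-0.29 -0.39  3.12] M [-0.061  0.055 -0.069] op 0.0131 yaw 0.0977 q [-3.520e-01  3.700e-01  1.866e+00 -1.000e-03  9.050e-01  1.122e+00]
```

View pics/s5.png

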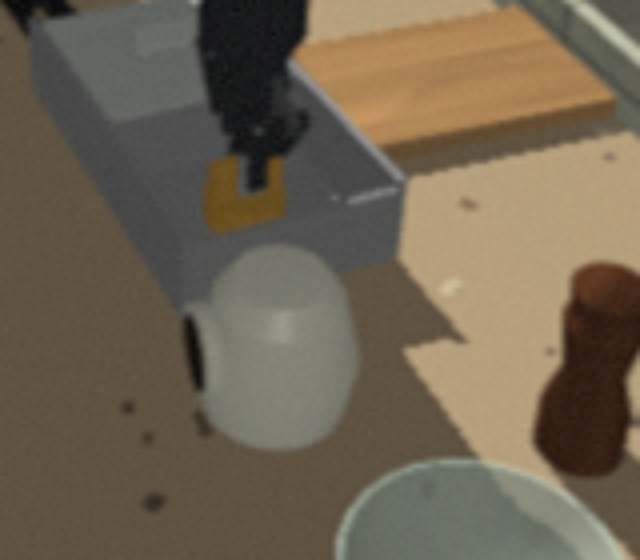

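View pics/w5.png

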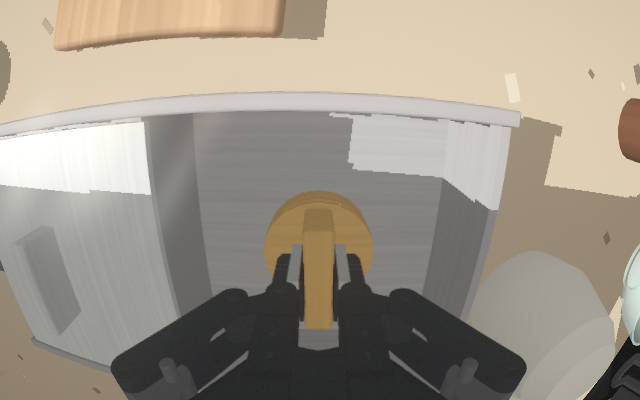

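step_arm(
  motion="0 0 0 4; 0 0 0 4; 0 0 0 4; 0 0 0 0",
)

```text
t: 15.45
position: [0.5961, -0.1114, 0.0346]
eef_rot: [-0.039, 0.706, -0.039, -0.706]
ft_force: [0.2, 0.2, 4.0]
opening: 0.0133
```

```bash
python3 st.py
```

```text
15.45 [ 0.5961 -0.1114  0.0346] F [0.21 0.19 4.05] M [-0.114 -0.005 -0.049] op 0.0133 yaw -0.1102 q [-3.520e-01  3.700e-01  1.866e+00 -1.000e-03  9.050e-01  1.330e+00]
```

step_arm(
  motion="0 0 0 4; 0 0 0 4; 0 0 0 0",
)

```text
t: 15.75
position: [0.5961, -0.1113, 0.0346]
eef_rot: [-0.088, 0.702, -0.088, -0.701]
ft_force: [-0.9, 0.1, 4.1]
opening: 0.0131
```

```bash
python3 st.py
```

```text
15.75 [ 0.5961 -0.1113  0.0346] F [-0.93  0.14  4.11] M [-0.14   0.065 -0.04 ] op 0.0131 yaw -0.2487 q [-0.352  0.37   1.866 -0.     0.905  1.468]
```

step_arm(
  motion="0 0 0 4; 0 0 0 2; 0 0 0 0",
)

```text
t: 16.05
position: [0.5961, -0.1113, 0.0346]
eef_rot: [-0.124, 0.696, -0.124, -0.696]
ft_force: [-0.2, -1.0, 5.0]
opening: 0.0125
```

```bash
python3 st.py
```

```text
16.05 [ 0.5961 -0.1113  0.0346] F [-0.16 -1.02  4.97] M [-0.129  0.09  -0.037] op 0.0125 yaw -0.3528 q [-0.352  0.37   1.866 -0.     0.905  1.572]
```

step_arm(
  motion="0 0 0 4; 0 0 0 4; 0 0 0 4; 0 0 0 4; 0 0 0 0",
)

```text
t: 16.55
position: [0.5961, -0.1113, 0.0346]
eef_rot: [-0.22, 0.672, -0.22, -0.672]
ft_force: [-0.8, -0.7, 4.7]
opening: 0.0132
```

```bash
python3 st.py
```

```text
16.55 [ 0.5961 -0.1113  0.0346] F [-0.79 -0.73  4.68] M [-0.087  0.076 -0.08 ] op 0.0132 yaw -0.6323 q [-0.352  0.37   1.866 -0.     0.905  1.852]
```

step_arm(
  motion="0 0 0 4; 0 0 0 4; 0 0 0 4; 0 0 0 4; 0 0 0 0",
)

```text
t: 17.05
position: [0.5961, -0.1112, 0.0346]
eef_rot: [-0.311, 0.635, -0.311, -0.635]
ft_force: [-0.1, -1.0, 5.1]
opening: 0.0133
```

```bash
python3 st.py
```

```text
17.05 [ 0.5961 -0.1112  0.0346] F [-0.15 -1.04  5.15] M [-0.109  0.1    0.008] op 0.0133 yaw -0.9111 q [-0.352  0.37   1.866 -0.     0.905  2.13 ]
```

step_arm(
  motion="0 0 0 4; 0 0 0 4; 0 0 0 4; 0 0 0 4; 0 0 0 0",
)

```text
t: 17.55
position: [0.5961, -0.1112, 0.0346]
eef_rot: [-0.396, 0.586, -0.396, -0.585]
ft_force: [-0.6, 0.3, 5.3]
opening: 0.0129
```

```bash
python3 st.py
```

```text
17.55 [ 0.5961 -0.1112  0.0346] F [-0.61  0.28  5.27] M [-0.091  0.078 -0.059] op 0.0129 yaw -1.1904 q [-0.352  0.37   1.866 -0.     0.905  2.41 ]
```

step_arm(
  motion="0 0 0 4; 0 0 0 4; 0 0 0 4; 0 0 0 0; 0 0 0 0",
)

```text
t: 18.05
position: [0.5961, -0.1112, 0.0346]
eef_rot: [-0.455, 0.541, -0.455, -0.541]
ft_force: [-0.7, -0.1, 5.0]
opening: 0.0131
```

```bash
python3 st.py;  python3 - <<'E'
from h import *
from station import imaging
c=imaging.read_camera("wrist"); cv2.imwrite("pics/w6.png",c["image"])
E
```

```text
18.05 [ 0.5961 -0.1112  0.0346] F [-0.7  -0.07  5.01] M [-0.082  0.122 -0.082] op 0.0131 yaw -1.3988 q [-0.352  0.369  1.866  0.     0.905  2.618]
```

View pics/w6.png

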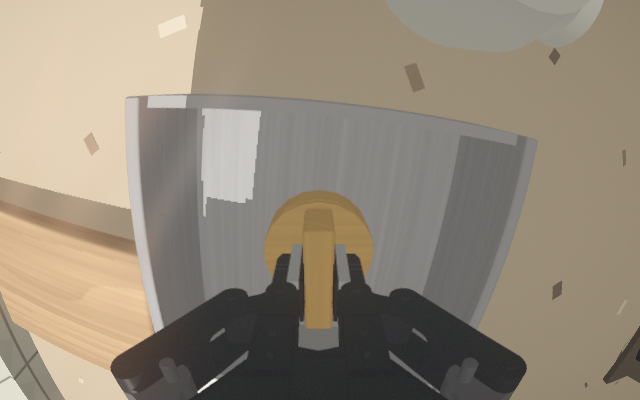

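step_arm(
  motion="0 0 0 4; 0 0 0 0; -0.003 0 0 0; -0.005 0 0 0; 0 0 0 0",
  force=60,
)

```text
t: 18.6
position: [0.5954, -0.1108, 0.042]
eef_rot: [0.474, -0.524, 0.475, 0.525]
ft_force: [1.0, 0.0, -1.7]
opening: 0.0128
```

```bash
python3 st.py
```

```text
18.6 [ 0.5954 -0.1108  0.042 ] F [ 0.96  0.02 -1.75] M [-0.033 -0.055 -0.053] op 0.0128 yaw -1.471 q [-0.351  0.358  1.866  0.     0.919  2.69 ]
```

Lifting freely (load about cap weight); continue up.

step_arm(
  motion="-0.01 0 0 0; -0.015 0 0 0; -0.015 0 0 0; -0.02 0 0 0; -0.02 0 0 0",
)

```text
t: 19.1
position: [0.5962, -0.1112, 0.1246]
eef_rot: [-0.475, 0.525, -0.474, -0.524]
ft_force: [0.4, 0.3, -1.1]
opening: 0.0132
```

step_arm(
  motion="-0.02 0 0 0; -0.015 0 0 0; -0.005 0 0 0; 0 0 0 0; 0 0 0 0",
)

```text
t: 19.6
position: [0.5953, -0.1109, 0.1615]
eef_rot: [0.475, -0.523, 0.475, 0.525]
ft_force: [-0.6, 0.6, -2.2]
opening: 0.0126
```

step_arm(
  motion="0 0 0 0; 0 0 0 0; 0 0 0 0; 0 0 0 0; 0 0 0 0",
)

```text
t: 20.1
position: [0.5958, -0.1111, 0.1622]
eef_rot: [0.475, -0.524, 0.475, 0.524]
ft_force: [-0.4, -0.1, -2.0]
opening: 0.0129
```

```bash
python3 st.py;  python3 - <<'E'
from h import *
from station import imaging
im=[]
c=imaging.read_camera("side"); im.append(cv2.resize(c["image"],(400,250)))
cv2.imwrite("pics/s7.png",cv2.resize(c["image"][100:320,240:460],None,fx=2.7,fy=2.7))
c=imaging.read_camera("scene"); cv2.imwrite("pics/c7.png",c["image"])
c=imaging.read_camera("wrist"); cv2.imwrite("pics/w7.png",c["image"])
E
```

```text
20.1 [ 0.5958 -0.1111  0.1622] F [-0.41 -0.07 -2.02] M [-0.008  0.039  0.019] op 0.0129 yaw -1.4723 q [-0.352  0.202  1.81  -0.     1.13   2.692]
```

View pics/s7.png

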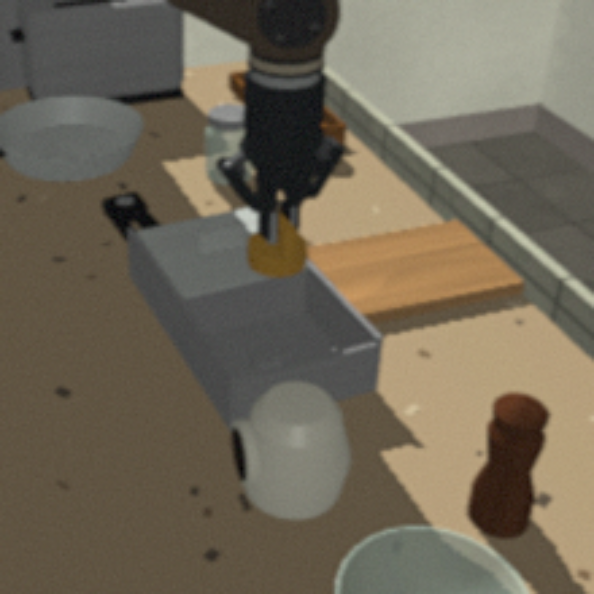

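View pics/c7.png

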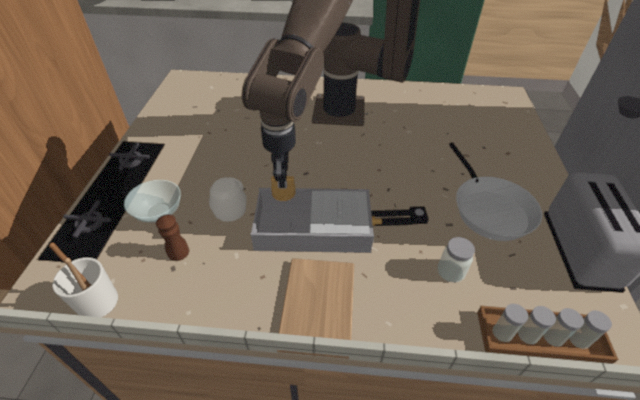

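View pics/w7.png

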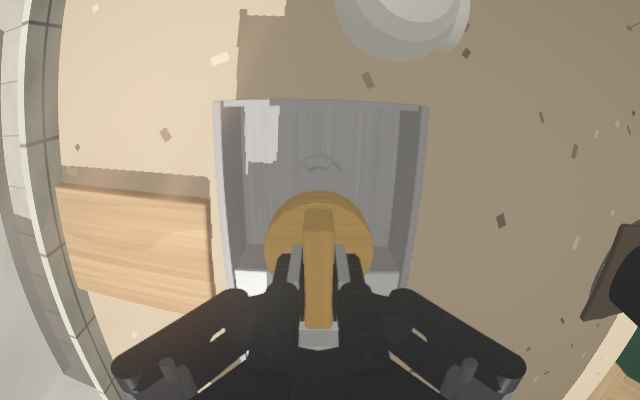

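```bash
python3 st.py; python3 -c "
from station import manip
print(manip.sign_off())"
```

```text
20.25 [ 0.5959 -0.1111  0.1623] F [-0.2  -0.26 -1.66] M [-0.017 -0.012  0.046] op 0.0126 yaw -1.4723 q [-0.352  0.201  1.81   0.     1.13   2.692]
the job is handed in; nothing more can be done
None
```

I opened the cover, unscrewed the cap and lifted it clear. I handed the job in at 20.3 s with the gripper still holding the cap above the stub. No verdict comes back.

- **Cover:** I slid it about 134 mm until it hit its end stop, felt as an 11 N rise. The last pictures show it still open.
- **Thread:** Counter-clockwise, seen from above, came to a firm stop about 0.35 rad from its seated angle, at about 0.95 N m. The grip shifted sideways about 2.5 mm as it reached the stop, and came back in line when I turned back. Clockwise turned freely, with torque below 0.1 N m, so it is a left-hand thread. I turned it about 1.55 rad from the stub's axis.
- **Lift:** The cap came off without resistance and rose 128 mm straight up. The load is about 2 N, which matches the cap's weight, and the tool was standing still.
- **Regrasp:** My first grip on the cap bar was too shallow and about 3 mm off centre. I opened, moved 6 mm lower, and gripped again before turning.
- **Other things on the counter:** By eye they look unmoved in the last pictures; I did not measure them.

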